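Fold down the sample warmer's shelf flap and hold its lid half open

TASK

On the sample warmer, first fold the stiff flap that stands up beside the lid outward until it is level like a small shelf, and leave it so. Then lift the warmer's lid, which drops shut by itself, to 45 degrees open and keep holding it there with the gripper so that a colleague can reach the cups: the program finishes while still holding the lid up. Leave the other things on the bench where they are.

Things in the scene. Friction and masses are not known exactly. Their poses are not given: they have to be found in the camera images.
- warmer: The sample warmer, fixed to the bench: an open white case 200 (x) x 200 (y) x 110 mm high, walls 8 mm. Origin: centre of its underside, on the bench. Own z up; own +y points from the lid's hinge side to the flap's side; the hinges of both lid and flap run along own x. A small black dial and a display sit on its +x side, 50 mm up (not used).
- lid (a joint): Opening angle of the lid, rad: 0 closed (level, as at the start), grows as the free edge rises, 0.785 is 45 degrees, limit 1.9. The lid swings freely, with no stop or detent, and falls shut when let go; it weighs about 0.3 to 0.55 kg, which takes about 2 to 4 N at the handle.
- lid_hinge (a point): On the lid's hinge axis, mid-way along it, at the warmer's own -y rim: 111 mm above the bench, 100 mm from the warmer's centre. The steel lid is 196 mm along the hinge, 190 mm across and 8 mm thick; its underside when closed is at hinge height. Its axes turn with the lid: x along the hinge, y along the lid to its free edge, z out of its top.
- lid_handle (a point): Middle of the lid's handle: a round black bar, 12 mm thick and 100 mm long, parallel to the hinge, on two posts at its ends. The bar's centre line is 150 mm from the hinge towards the free edge and 48 mm above the lid's underside (40 mm above its top face). Closed, it is 159 mm above the bench. Axes as lid_hinge.
- flap (a joint): Angle of the flap, rad: 0 standing upright, grows as it folds outward and down (away from the lid, towards the warmer's own +y), 1.571 level, limit 2.3 (hanging past level). It starts between 0.1 and 0.6. The hinge is stiff (about 0.35 N m, some 3 to 5 N at the bar) and stays where it is left; there is no stop at level.
- flap_hinge (a point): On the flap's hinge axis, mid-way along it, outside the warmer's own +y rim: 105 mm above the bench, 104 mm from the warmer's centre. The flap is an aluminium plate 180 mm along the hinge, 6 mm thick, reaching 70 mm from the hinge. Its axes turn with the flap: x along the hinge, z from the hinge to the bar (z is level when the flap is level).
- flap_bar (a point): Middle of the flap's pull bar: a round black bar, 12 mm thick and 100 mm long, parallel to the hinge, carried on two posts at its ends beyond the plate's outer edge. Its centre line lies 105 mm from the hinge, leaving an open gap of 29 mm between bar and plate. Axes as flap_hinge.
- cup_cluster: Bystander: four white sample cups joined in one plate, 100 x 100 x 69 mm high, loose on the bench behind the lid's hinge side. Origin: centre of its underside.
- slide_box: Bystander: closed grey slide box, 75 x 100 x 35 mm high, loose on the bench on the warmer's own +x side. Origin: centre of its underside.
- jar: Bystander: amber jar with a white cap, 52 mm across, 75 mm high, loose on the bench at the corner between the warmer's own +x side and the flap's side. Origin: centre of its underside.

How it is judged:
By the outcome, as a careful person would: the job done as asked, in the order asked, and still so for the second after the job is handed in, while the arm keeps its last pose, push and grip.
It also fails if it takes over 54 s, if anything falls off the work surface, if the arm or the gripper's body presses on something with over 40 N, if the wrist force passes 120 N, or if a joint passes its speed limit or range.

ROBOT

A 6-joint arm with a two-finger parallel gripper is mounted at the origin on the work surface. World frame = base frame: x ahead of the robot, y to its left, z up, the work surface at z = 0. Lengths are in m, angles in rad, forces in N, time in s.
With the tool pointing down it reaches from about 0.325 to 0.875 m from the base axis. Payload 4.4 kg.
Tool frame: the origin (TCP) lies midway between the tips of the shut fingers; the grasp point (between the pads) lies 19 mm behind it; z points along the fingers, x is the direction in which the jaws open and shut, and the axes are right-handed (so a half turn about z gives the same grasp; the last joint's range is limited). The gripper opens to 85 mm and grips with 20 to 120 N. Pads are 22 mm wide; open, the fingers measure 114 mm over their backs; the gripper's body (76 mm by 85 mm) begins 54 mm behind the grasp point. The pads swing forward as they close: fully open they stand 13 mm farther back than shut.
Start: joints at [-0.15, 0.207, 1.542, -0, 1.393, -0.15], TCP at [0.575, -0, 0.198] pointing down, gripper open.
Joint ranges: [-2.73, 2.73], [-0.86, 2.22], [0.23, 2.46], [-1.11, 4.25], [0.08, 2.63], [-2.82, 2.82]. Speed limits (rad/s): [2.79, 2.79, 3.14, 3.14, 3.14, 3.14].

INTERFACE

Orientations are given as a unit quaternion [x, y, z, w].
In Python, from plant import env gives the robot as it stands.
- The arm moves only by the tool apply_moves, never from a script. Its argument "commands" is a list of rows, each a list of 7 numbers: the shift along the tool's x, y, z in cm, then the turn, a rotation vector about the tool's x, y, z in degrees, then the finger opening in cm, from 0 to 8.54. In form: [[x, y, z, rx, ry, rz, gripper], ...]. A call has 1 to 20 rows; each row is the pose to reach, as a shift and turn from the pose commanded when the call began, along the tool's axes at that moment; what a row does not reach only later rows make up. A row lasts 1/12 s, in which the tool goes at most 41.7 mm and 7.16 degrees, less where a joint would pass 70% of its speed; a pose out of reach is approached as far as the arm can. A call with a gripper value outside its range is refused whole. The fingers move at their own pace and stop on an object; "force" is the grip in N (left out, the last holds). Time passes only in rows, so rows that repeat a pose let the fingers close. It gives the time, the measured TCP pose, the force and the opening at its end, in the units of the state.
- env.state(): the state, without advancing time (a new reading comes with each control period).
- env.read_camera(name): name is "scene" or "side" or "wrist"; returns a dict with "frame" (420x560x3 uint8, red, green, blue), "fx", "fy", "cx", "cy" (pixels), "R" (3x3) and "t" (3): a world point X has camera coordinates R X + t. Camera axes: x right, y down, z forward; pixel columns grow to the right and rows downward; lengths in m; the calibration is good to about 2 mm. A picture is of the moment at which its call begins. There is no depth.
- env.job_done(): hands the job in, once; it reports no verdict.
The state is a dict: "time_s": time; "q": joint angles; "joint_velocities": joint speeds; "effort": joint torques, N m; "tool_pos": TCP position; "tool_rot": TCP orientation; "ft_force": force on the tool from outside, world axes, zero at the start; "moment": the same for the moment, N m; "finger_gap": finger opening in m.
Only numpy, scipy, OpenCV 4.12 (cv2) and the standard library are available. Lean on these libraries where they do the work, as an engineer would, in place of code of your own. Each camera call takes 0.05 s, during which the arm holds its last target.

## Working session

There is one attempt and no reset: what is moved stays moved. The work goes in short steps, Python scripts to look and compute and a tool call to move; the robot and the scene stay as the last step left them, time stands still between calls to the robot, and variables do not carry over. Pictures are saved under pics/ and viewed, and the job is handed in when it is done.

Besides the shell and the picture viewer there is one more tool, called after "Call:" as name(argument=value, ...), one argument or row to a line, values as JSON. apply_moves: Moves the arm, as the interface text tells. Its arguments: {"type":"object","properties":{"commands":{"type":"array","items":{"type":"array","items":{"type":"number"}}},"force":{"type":"number"}},"required":["commands"]}

```bash
ls; mkdir -p pics
python3 - <<'E'
from plant import env
import cv2, json, numpy as np
for n in ["scene","side","wrist"]:
    c=env.read_camera(n)
    cv2.imwrite(f"pics/{n}0.png",c["frame"][:,:,::-1])
    np.savez(f"pics/{n}0.npz",**c)
    print(n,c["fx"],c["cx"],c["cy"],np.round(c["R"],3).tolist(),np.round(c["t"],3), np.round(-c["R"].T@c["t"],3))
print(env.state())
E
```

```text
pics
scene 460.59813330859487 274.61335278932086 203.37867276131763 [[0.786, 0.618, 0.015], [0.546, -0.683, -0.485], [-0.29, 0.389, -0.874]] [-0.437 -0.323  1.241] [ 0.879 -0.434  0.935]
side 405.6900773959344 276.6587463883043 207.1530329368441 [[-0.856, -0.516, 0.002], [-0.264, 0.434, -0.862], [0.444, -0.738, -0.508]] [0.481 0.323 0.518] [0.267 0.491 0.54 ]
wrist 373.90034313628325 276.8871114428176 199.90503658357179 [[1.0, -0.001, -0.002], [-0.001, -0.958, 0.286], [-0.003, -0.286, -0.958]] [-0.574 -0.036  0.379] [0.575 0.073 0.372]
{'time_s': 0.15, 'q': array([-1.50492814e-01,  2.07291790e-01,  1.54264153e+00, -3.55222048e-06,
        1.39350579e+00, -1.50545984e-01]), 'joint_velocities': array([ 0.00071272, -0.00158837, -0.00264214, -0.00014896,  0.00129085,
       -0.00024583]), 'effort': array([ 5.23460058e-04, -3.83512866e+01, -2.92037880e+01, -1.78299792e-04,
        6.64118095e-03, -5.65601522e-05]), 'tool_pos': array([5.74342976e-01, 9.12128301e-05, 1.97246755e-01]), 'tool_rot': array([ 9.99999573e-01,  2.68993572e-05, -9.13053082e-04, -1.36711616e-04]), 'ft_force': array([ 0.28568687, -0.14060394,  0.26495737]), 'moment': array([-0.06460746, -0.02700693, -0.03678758]), 'finger_gap': 0.08564157443951403}
```

View pics/scene0.png

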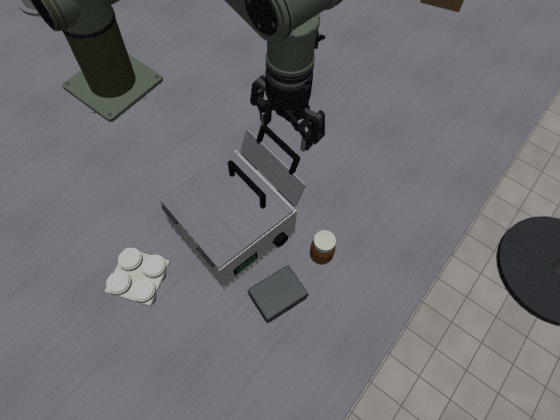

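View pics/side0.png

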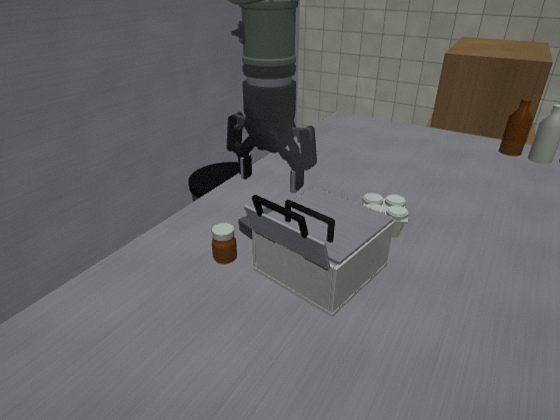

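View pics/wrist0.png

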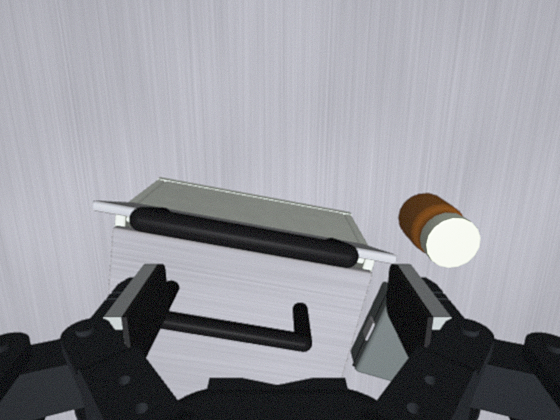

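The wrist view shows the flap bar from about (135,218) to (355,257) and the lid handle at about (170,320)–(308,345). In the scene view the flap bar runs (262,130)–(297,163), and in the side view (254,199)–(303,222). I'll zoom in on these to get accurate ends.

Run:
```python
import cv2, numpy as np
a=cv2.imread("pics/scene0.png")[110:260,160:340]; a=cv2.resize(a,None,fx=4,fy=4,interpolation=cv2.INTER_CUBIC); cv2.imwrite("pics/sz.png",np.clip(a*1.5,0,255))
a=cv2.imread("pics/side0.png")[180:310,230:410]; a=cv2.resize(a,None,fx=4,fy=4,interpolation=cv2.INTER_CUBIC); cv2.imwrite("pics/dz.png",np.clip(a*1.5,0,255))
```

```text
[ WARN:0@0.089] global loadsave.cpp:1063 imwrite_ Unsupported depth image for selected encoder is fallbacked to CV_8U.
```

View pics/sz.png

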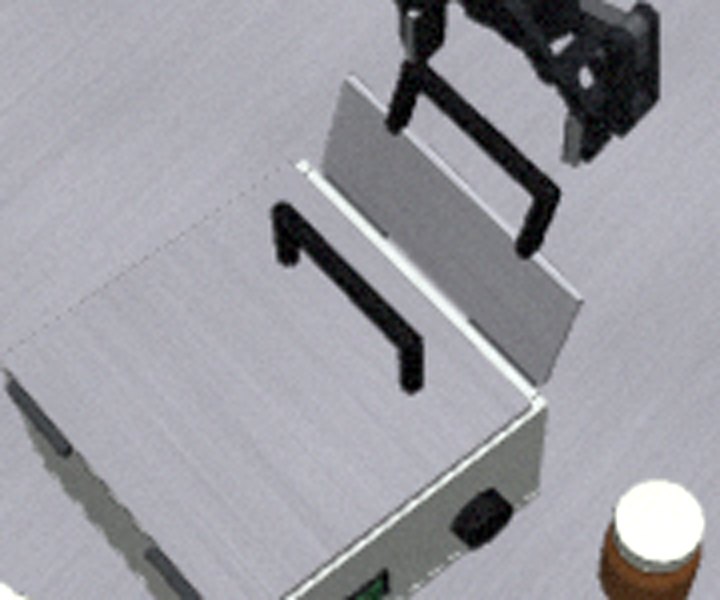

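View pics/dz.png

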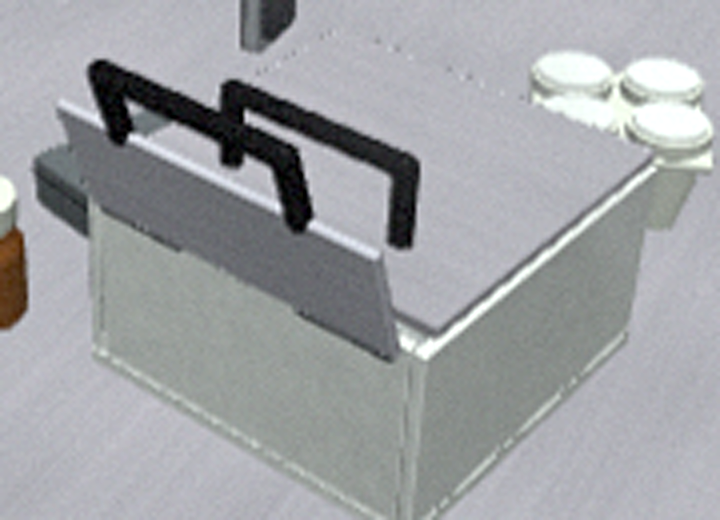

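```bash
cat > h.py <<'E'
import numpy as np, cv2
def load(n): return dict(np.load(f"pics/{n}.npz"))
def ray(c,p):
    d=np.array([(p[0]-c["cx"])/c["fx"],(p[1]-c["cy"])/c["fy"],1.0])
    return -c["R"].T@c["t"], c["R"].T@d/np.linalg.norm(d)
def tri(*obs):
    A=np.zeros((3,3));b=np.zeros(3);rs=[ray(c,p) for c,p in obs]
    for o,d in rs:
        P=np.eye(3)-np.outer(d,d);A+=P;b+=P@o
    X=np.linalg.solve(A,b)
    return X,[round(1000*np.linalg.norm((np.eye(3)-np.outer(d,d))@(X-o)),1) for o,d in rs]
def plane(c,p,z):
    o,d=ray(c,p);return o+d*(z-o[2])/d[2]
def proj(c,X):
    v=c["R"]@np.asarray(X)+c["t"];return np.array([c["fx"]*v[0]/v[2]+c["cx"],c["fy"]*v[1]/v[2]+c["cy"]])
E
python3 - <<'E'
from h import *
s,d,w=load("scene0"),load("side0"),load("wrist0")
for n,o in dict(flapR=((s,(297,158.25)),(d,(255.5,197.5))),flapL=((s,(263.25,128)),(d,(301.75,218.75))),
 lidR=((s,(263,196.25)),(d,(288,202.5))),lidL=((s,(231,163.75)),(d,(331,220)))).items():
    X,r=tri(*o);print(n,np.round(X,4),r,"wrist px",np.round(proj(w,X)))
for p in [(235.75,151.25),(295,210)]: print("rim",np.round(plane(s,p,.11),4))
X,r=tri((s,(235.75,151.25)),(d,(333,266.25)));print(X,r)
print(np.round(plane(s,(161,201),.111),4))
E
```

```text
flapR [ 0.6084 -0.0049  0.2052] [np.float64(1.1), np.float64(1.1)] wrist px [347. 255.]
flapL [0.5109 0.0123 0.2036] [np.float64(1.5), np.float64(1.5)] wrist px [144. 221.]
lidR [ 0.5929 -0.0902  0.1581] [np.float64(1.2), np.float64(1.2)] wrist px [305. 342.]
lidL [ 0.4959 -0.0724  0.1604] [np.float64(1.0), np.float64(1.0)] wrist px [157. 321.]
rim [ 0.4587 -0.0172  0.11  ]
rim [ 0.6474 -0.0528  0.11  ]
[ 0.46053639 -0.01702809  0.11082668] [np.float64(1.5), np.float64(1.5)]
[ 0.4208 -0.2076  0.111 ]
```

Two-view triangulation agrees to about 1.5 mm. The warmer is yawed about −10.4°. The flap bar is at (0.560, 0.004, 0.204), which puts the flap at about 0.31 rad. The lid handle is at (0.544, −0.081, 0.159). Next I'll plan the moves.

```bash
cat >> h.py <<'E'
from scipy.spatial.transform import Rotation as Rn
yaw=np.deg2rad(-10.4)
ox=np.array([np.cos(yaw),np.sin(yaw),0]);oy=np.array([-np.sin(yaw),np.cos(yaw),0]);oz=np.array([0,0,1.])
bar=np.array([.5597,.0037,.2044]);han=np.array([.5444,-.0813,.159])
fh=np.array([.5542,-.0282,.105]);lh=han-.15*oy-.048*oz
def flapbar(th): return fh+.105*(np.sin(th)*oy+np.cos(th)*oz)
def rot(phi): # tilt phi deg: leaning to +own y, pointing to -own y ; tool x ~ own y, tool y = own x
    p=np.deg2rad(phi); z=-np.sin(p)*oy-np.cos(p)*oz; y=ox; x=np.cross(y,z); return np.c_[x,y,z]
def tgt(grasp,phi,back=0): # TCP pos for a grasp point
    R=rot(phi); return grasp+R[:,2]*(.019-back),R
def row(st,pos,R):
    R0=Rn.from_quat(st["tool_rot"]).as_matrix()
    return np.round(np.r_[R0.T@(pos-st["tool_pos"])*100,Rn.from_matrix(R0.T@R).as_rotvec(degrees=True)],2)
E
python3 - <<'E'
from h import *
from plant import env
st=env.state()
for phi in (0,25): print(phi,row(st,*tgt(bar,phi,.09)))
E
```

```text
0 [ -1.48  -0.36  -7.81  -0.09   0.08 -79.6 ]
25 [ -0.94  -3.31  -7.15 -17.43 -20.74 -78.22]
```

Call:
apply_moves(
  commands=[
    [0,0,-4,0,0,0,8.5],
    [0,0,-8,0,0,0,8.5],
    [0,0,-10,0,0,0,8.5],
    [0,0,-10,0,0,0,8.5],
    [0,0,-10,0,0,-7,8],
    [0,0,-10,0,0,-14,7],
    [0,0,-10,0,0,-21,6],
    [0,0,-10,0,0,-28,6],
    [0,0,-10,0,0,-35,6],
    [0,0,-10,0,0,-42,6],
    [0,0,-10,0,0,-49,6],
    [0,0,-10,0,0,-56,6],
    [0,0,-10,0,0,-63,6],
    [0,0,-10,0,0,-70,6],
    [0,0,-10,0,0,-77,6],
    [0,0,-10,0,0,-79.6,6],
    [0,0,-10,0,0,-79.6,6],
    [0,0,-10,0,0,-79.6,6],
  ],
  force=40,
)

```text
time_s: 1.65
tool_pos: [0.5745, 0.0001, 0.2972]
tool_rot: [0.769, 0.64, -0.001, -0.001]
ft_force: [-0.1, 0.1, 0.1]
finger_gap: 0.06
```

Run:
```python
from h import *
from plant import env
st=env.state(); print(st["q"])
print(row(st,*tgt(bar,25,.07)))
c=env.read_camera("wrist"); cv2.imwrite("pics/w1.png",c["frame"][:,:,::-1]); np.savez("pics/w1.npz",**c)
print([np.round(proj(c,X)) for X in (bar+.05*ox,bar-.05*ox,han+.05*ox,han-.05*ox)])
```

```text
[-1.50524758e-01  1.49205470e-01  1.40617911e+00  1.48881678e-05
  1.58795943e+00 -1.53839252e+00]
[  2.24  -1.52   4.66  -0.12 -25.    -0.06]
[array([278., 234.]), array([278., 100.]), array([180., 216.]), array([171.,  99.])]
```

View pics/w1.png

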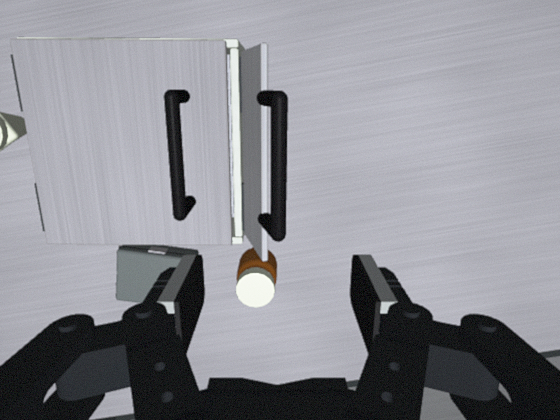

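The wrist view confirms the estimates: the flap bar is at column 279, rows 95–237 (predicted 278, 100–234), and the handle is at columns 172–182. Next is the tilted pre-grasp.

Call:
apply_moves(
  commands=[
    [1,-0.5,0,0,-6,0,6],
    [2,-1,0,0,-12,0,5],
    [2.2,-1.5,1,0,-18,0,5],
    [2.2,-1.5,3,0,-24,0,5],
    [2.2,-1.5,4.6,0,-25,0,5],
    [2.2,-1.5,4.6,0,-25,0,5],
    [2.2,-1.5,4.6,0,-25,0,5],
  ],
)

```text
time_s: 2.28
tool_pos: [0.5632, 0.0241, 0.2504]
tool_rot: [0.75, 0.625, -0.168, 0.137]
ft_force: [0.1, -0.1, 0.1]
finger_gap: 0.0499
```

Run:
```python
from h import *
from plant import env
st=env.state(); print(st["q"])
print(row(st,*tgt(bar,25,.0)))
c=env.read_camera("wrist"); cv2.imwrite("pics/w2.png",c["frame"][:,:,::-1]); np.savez("pics/w2.npz",**c)
print([np.round(proj(c,X)) for X in (bar+.05*ox,bar-.05*ox,han+.05*ox,han-.05*ox)])
```

```text
[ 0.13803487  0.27637233  1.41536864 -0.41222692  1.59676556 -1.23208126]
[ 0.07  0.05  6.95 -0.2   0.03  0.09]
[array([277., 280.]), array([277., 129.]), array([209., 236.]), array([203., 119.])]
```

View pics/w2.png

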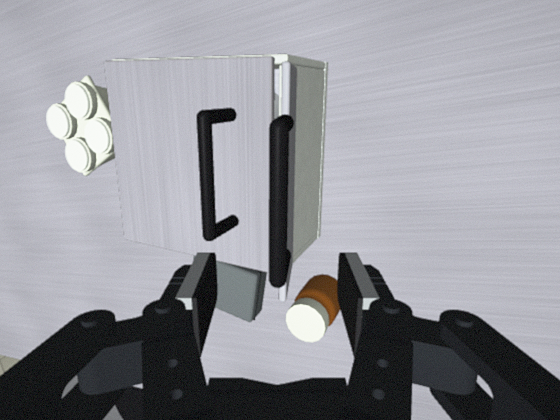

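The bar (column 281, rows 118–285) is centred between the fingers (215…340). I'll descend along the tool axis and close.

Call:
apply_moves(
  commands=[
    [0,0,2,0,0,0,5],
    [0,0,4,0,0,0,5],
    [0,0,5.5,0,0,0,5],
    [0,0,7,0,0,0,5],
    [0,0,7,0,0,0,5],
    [0,0,7,0,0,0,3],
    [0,0,7,0,0,0,2],
    [0,0,7,0,0,0,1],
    [0,0,7,0,0,0,0.5],
    [0,0,7,0,0,0,0.5],
    [0,0,7,0,0,0,0.5],
    [0,0,7,0,0,0,0.5],
  ],
  force=40,
)

```text
time_s: 3.33
tool_pos: [0.559, -0.0045, 0.189]
tool_rot: [0.75, 0.625, -0.166, 0.139]
ft_force: [-0.2, -0.5, -0.5]
finger_gap: 0.005
```

Run:
```python
from h import *
from plant import env
st=env.state(); print(st)
for n in ("scene","side"):
    c=env.read_camera(n); cv2.imwrite(f"pics/{n}3.png",c["frame"][:,:,::-1])
R=Rn.from_quat(st["tool_rot"]).as_matrix(); g=st["tool_pos"]-.019*R[:,2]; print("grasp",g)
v=g-fh; print("r,th",np.hypot(v@oy,v[2]),np.arctan2(v@oy,v[2]),v@ox)
```

```text
{'time_s': 3.3333, 'q': array([ 0.0920285 ,  0.29876584,  1.51636851, -0.42176654,  1.4616048 ,
       -1.22215196]), 'joint_velocities': array([-0.00245413,  0.00300172,  0.00312743,  0.00050921, -0.00171545,
        0.00050732]), 'effort': array([-2.87680153e-02, -4.10998106e+01, -2.80061513e+01, -1.65342584e+00,
        6.00552578e-01, -2.21995715e-04]), 'tool_pos': array([ 0.55902202, -0.00450665,  0.18896884]), 'tool_rot': array([ 0.74998204,  0.62506479, -0.16610218,  0.13867597]), 'ft_force': array([-0.2126744 , -0.45565121, -0.47030904]), 'moment': array([ 0.16199138, -0.02957822, -0.02676908]), 'finger_gap': 0.004991055603726995}
grasp [0.56046193 0.00339086 0.20618964]
r,th 0.10619006238874233 0.3081027009375075 0.0004562961265683297
```

View pics/side3.png

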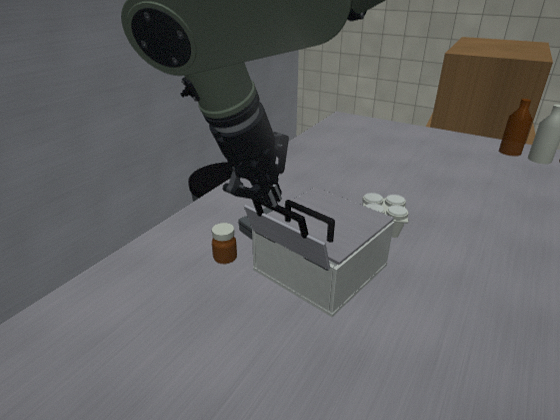

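Run:
```python
import cv2,numpy as np
from plant import env
for n,(r,c) in dict(side=((170,290),(210,370)),scene=((60,200),(190,340))).items():
    a=cv2.imread(f"pics/{n}3.png")[r[0]:r[1],c[0]:c[1]]; a=cv2.resize(a,None,fx=4,fy=4,interpolation=cv2.INTER_CUBIC); cv2.imwrite(f"pics/{n}3z.png",np.clip(a.astype(float)*1.7,0,255).astype(np.uint8))
c=env.read_camera("wrist"); cv2.imwrite("pics/w3.png",np.clip(c["frame"][:,:,::-1]*1.5,0,255).astype(np.uint8))
```

```text
(no output)
```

View pics/side3z.png

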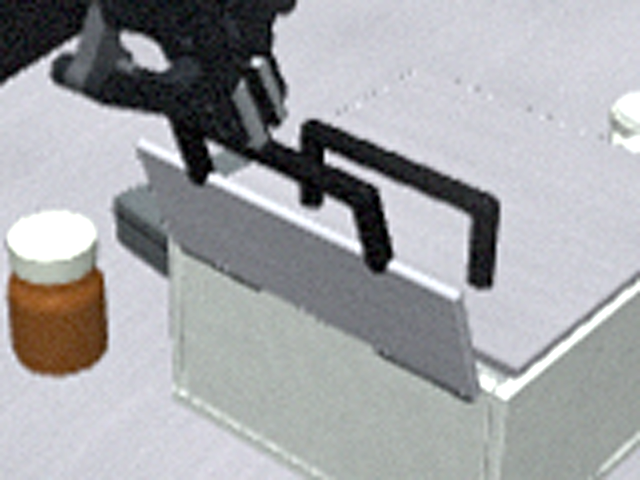

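View pics/scene3z.png

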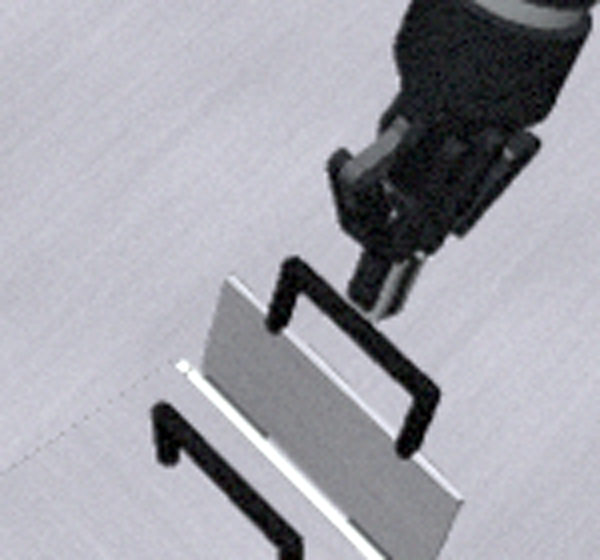

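View pics/w3.png

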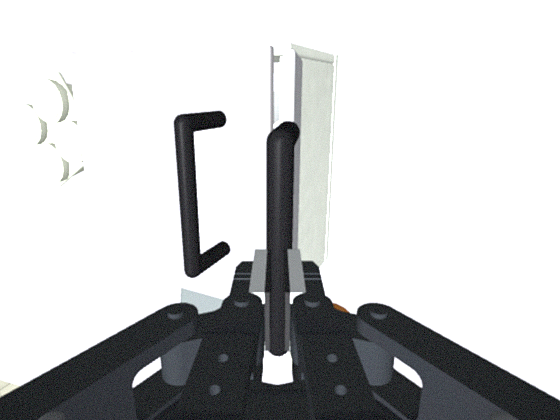

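Run:
```python
from h import *
from plant import env
st=env.state(); R=Rn.from_quat(st["tool_rot"]).as_matrix(); T=st["tool_pos"]; g=T-.019*R[:,2]
print(st["time_s"],st["finger_gap"],T)
ims=[]
for n,(r,c) in dict(side=((180,250),(220,320)),scene=((90,190),(220,330)),wrist=((180,420),(160,400))).items():
    cam=env.read_camera(n); a=cam["frame"][:,:,::-1][r[0]:r[1],c[0]:c[1]]; k=720//(c[1]-c[0])
    a=cv2.resize(a,None,fx=k,fy=k,interpolation=cv2.INTER_CUBIC); a=(255*(a/255.)**.6).astype(np.uint8)
    for X,col in ((T,(0,0,255)),(g,(0,255,0)),(bar,(255,0,0))):
        p=(proj(cam,X)-[c[0],r[0]])*k; cv2.circle(a,tuple(int(v) for v in p),4,col,-1)
    cv2.imwrite(f"pics/{n}4z.png",a)
```

```text
3.4833 0.004959529524434158 [ 0.55884709 -0.00460675  0.18868653]
```

View pics/side4z.png

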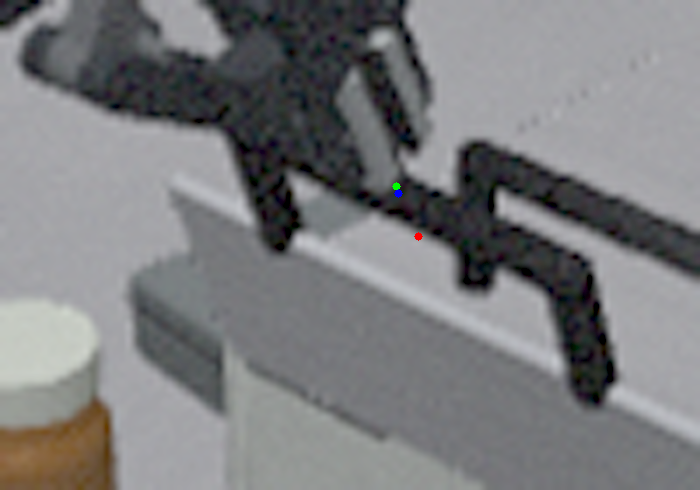

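View pics/scene4z.png

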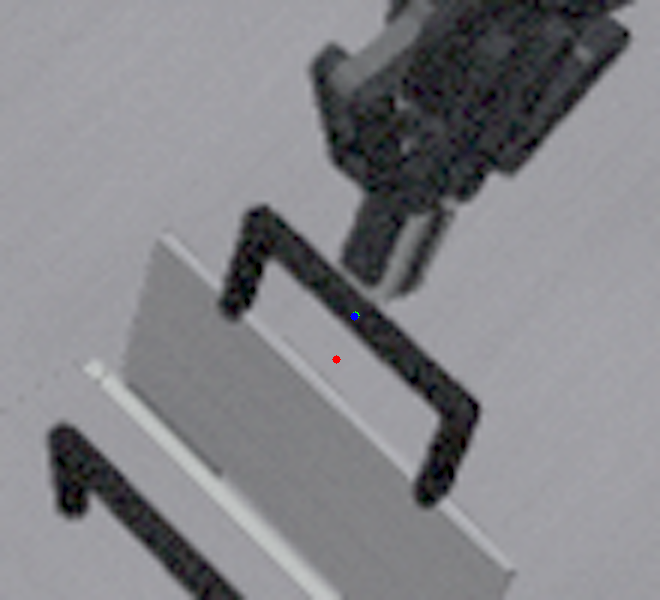

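View pics/wrist4z.png

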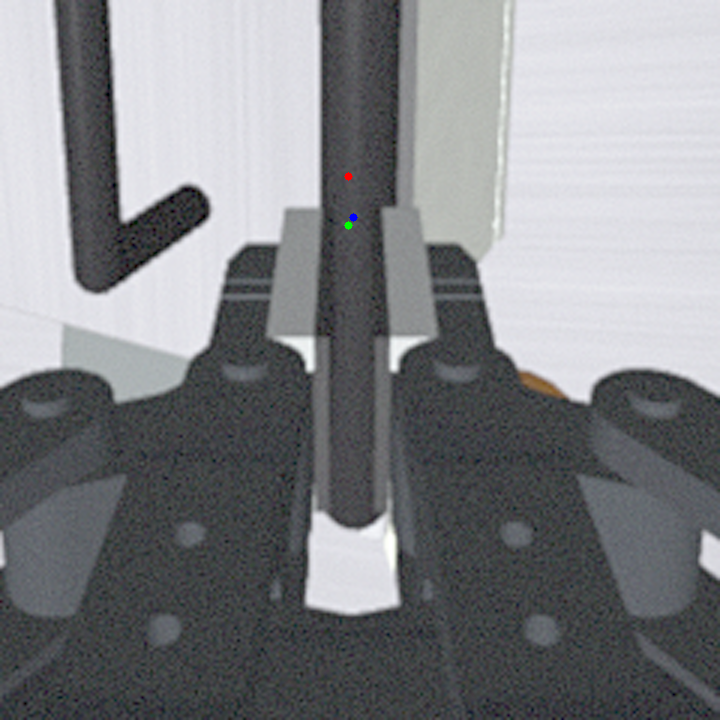

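Run:
```python
from h import *
from plant import env
s,d=load("scene0"),load("side0")
st=env.state(); R=Rn.from_quat(st["tool_rot"]).as_matrix(); T=st["tool_pos"]
for nm,a,b in (("outer",(286.7,139.5),(258,199)),("inner",(280.8,137.2),(261.5,194.5)),("alt",(280.8,137.2),(258,199))):
    X,r=tri((s,a),(d,b)); print(nm,np.round(X,4),r,"in tool frame mm",np.round(R.T@(X-T)*1000,1))
```

```text
outer [0.5797 0.014  0.22  ] [np.float64(7.9), np.float64(7.9)] in tool frame mm [  6.9  17.1 -37.8]
inner [0.5733 0.0081 0.2275] [np.float64(10.8), np.float64(10.8)] in tool frame mm [ -2.7  11.9 -41.6]
alt [0.5732 0.0133 0.2219] [np.float64(13.7), np.float64(13.7)] in tool frame mm [  4.3  10.9 -38.7]
```

The gap closed to 5 mm with no contact force. The views agree: the fingertips end just above the bar, with the bar seen through the gap and not between the pads. The real tips therefore sit about 20–25 mm behind the reported TCP. I'll open, advance in small steps, and close again.

Call:
apply_moves(
  commands=[
    [0,0,0,0,0,0,4],
    [0,0,0,0,0,0,4],
    [0,0,0,0,0,0,4],
    [0,0,0,0,0,0,4],
    [0,0,0,0,0,0,4],
    [0,0,0.7,0,0,0,4],
    [0,0,1.4,0,0,0,4],
    [0,0,2,0,0,0,4],
    [0,0,2,0,0,0,4],
    [0,0,2,0,0,0,4],
  ],
  force=40,
)

```text
time_s: 4.47
tool_pos: [0.5566, -0.0134, 0.1696]
tool_rot: [0.75, 0.625, -0.167, 0.138]
ft_force: [0.8, 0.7, 1.4]
finger_gap: 0.0401
```

```bash
cat > look.py <<'E'
from h import *
from plant import env
import sys
def look(tag,wr=True):
    st=env.state(); R=Rn.from_quat(st["tool_rot"]).as_matrix(); T=st["tool_pos"]; g=T-.019*R[:,2]
    print(st["time_s"],"gap",round(st["finger_gap"],4),T,st["ft_force"],"q",np.round(st["q"],2))
    out=[]
    for n,(r,c) in dict(side=((150,270),(210,350)),scene=((80,200),(210,350)),wrist=((180,420),(120,440))).items():
        cam=env.read_camera(n); a=np.ascontiguousarray(cam["frame"][:,:,::-1]); np.savez(f"pics/{tag}_{n}.npz",**cam)
        a=a[r[0]:r[1],c[0]:c[1]]
        a=cv2.resize(a,(400,int(400*a.shape[0]/a.shape[1])),interpolation=cv2.INTER_CUBIC); a=(255*(a/255.)**.6).astype(np.uint8)
        k=400/(c[1]-c[0])
        for X,col in ((T,(0,0,255)),(g,(0,255,0))):
            p=(proj(cam,X)-[c[0],r[0]])*k; cv2.circle(a,tuple(int(v) for v in p),3,col,-1)
        out.append(a)
    H=max(o.shape[0] for o in out); f=[np.pad(o,((0,H-o.shape[0]),(0,0),(0,0))) for o in out]
    m=np.hstack(f[:2]); cv2.imwrite(f"pics/{tag}_sd.png",m); cv2.imwrite(f"pics/{tag}_w.png",out[2])
if __name__=="__main__": look(sys.argv[1])
E
python3 look.py a5
```

```text
4.4667 gap 0.0401 [ 0.55656795 -0.01342219  0.16959991] [0.83538165 0.65422965 1.4019269 ] q [ 0.08  0.31  1.54 -0.43  1.42 -1.22]
```

View pics/a5_sd.png

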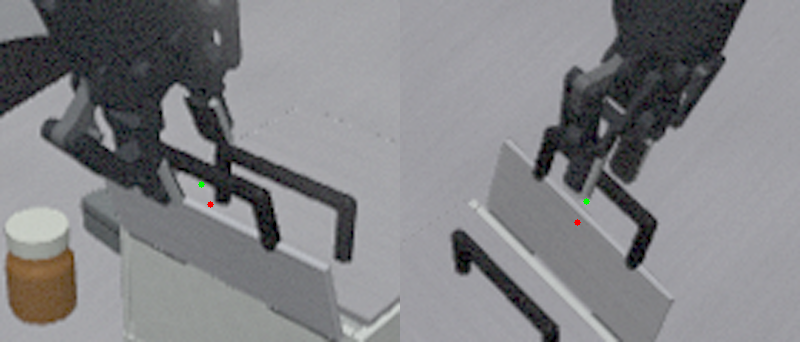

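View pics/a5_w.png

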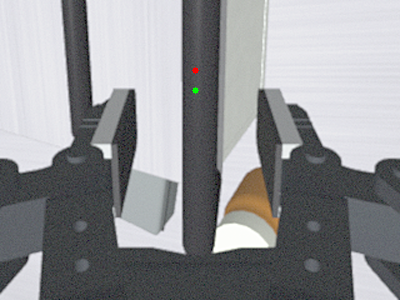

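The tips now straddle the bar: in the scene view the inner finger hides it, and in the wrist view it is centred between the pads. Closing.

Call:
apply_moves(
  commands=[
    [0,0,0,0,0,0,2],
    [0,0,0,0,0,0,1],
    [0,0,0,0,0,0,0.5],
    [0,0,0,0,0,0,0.5],
    [0,0,0,0,0,0,0.5],
    [0,0,0,0,0,0,0.5],
    [0,0,0,0,0,0,0.5],
  ],
  force=40,
)

```text
time_s: 5.2
tool_pos: [0.5577, -0.0127, 0.1709]
tool_rot: [0.75, 0.625, -0.166, 0.139]
ft_force: [-0.5, 1.9, 1.9]
finger_gap: 0.0102
```

```bash
python3 look.py a6
```

```text
5.2 gap 0.0102 [ 0.55765181 -0.01274253  0.17094597] [-0.48391804  1.92387273  1.89936461] q [ 0.08  0.31  1.54 -0.43  1.42 -1.22]
```

View pics/a6_sd.png

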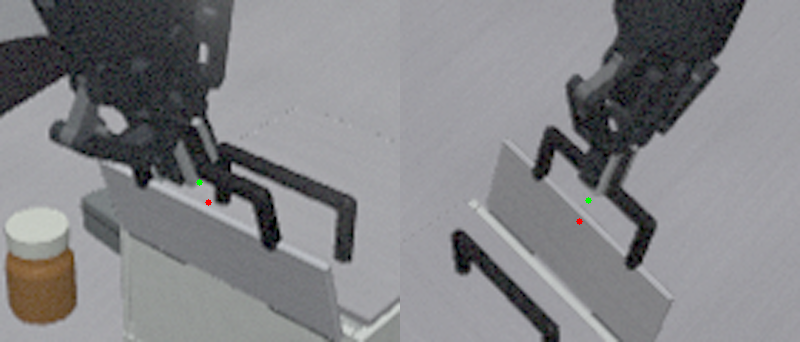

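View pics/a6_w.png

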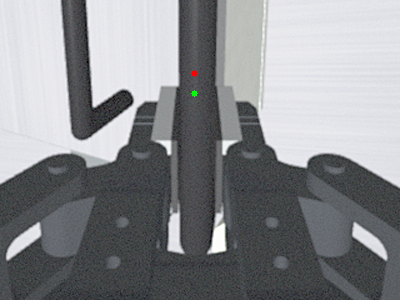

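Run:
```python
from h import *
s,d,w=load("scene0"),load("side0"),load("wrist0")
for nm,a,b in (("+x",(303.8,150.7),(246,179)),("-x",(262.5,125),(297,190))):
    X,r=tri((s,a),(d,b)); print(nm,np.round(X,4),r, proj(w,X))
from plant import env
st=env.state(); R=Rn.from_quat(st["tool_rot"]).as_matrix(); print("bar in tool mm",R.T@(bar-st["tool_pos"])*1000)
```

```text
+x [ 0.6219 -0.0016  0.238 ] [np.float64(0.9), np.float64(0.9)] [395.0253586  283.18502292]
-x [ 0.5271 -0.0053  0.2421] [np.float64(1.2), np.float64(1.2)] [156.23061498 296.68229512]
bar in tool mm [  0.8712795   -0.91538468 -37.32390197]
```

```bash
python3 - <<'E'
from h import *
from plant import env
st=env.state(); R=Rn.from_quat(st["tool_rot"]).as_matrix()
for n,T,R in (("wrist0",np.array([.57434,.0001,.19725]),Rn.from_quat([1,0,-.0009,-.0001]).as_matrix()),("a6_wrist",st["tool_pos"],R)):
    c=load(n); print(n,np.round(R.T@(-c["R"].T@c["t"]-T)*1000,1))
# bar and tips in current wrist image -> consistency
c=load("a6_wrist"); print(proj(c,bar-.05*ox),proj(c,bar))
E
python3 -c "
import cv2,numpy as np
c=np.load('pics/a6_wrist.npz')['frame'][:,:,::-1]; cv2.imwrite('pics/a6_wf.png',c)"
```

```text
wrist0 [   0.3  -73.2 -174.7]
a6_wrist [   0.4  -72.8 -175. ]
[277.9254398  149.96245565] [277.97618944 272.11748832]
```

View pics/a6_wf.png

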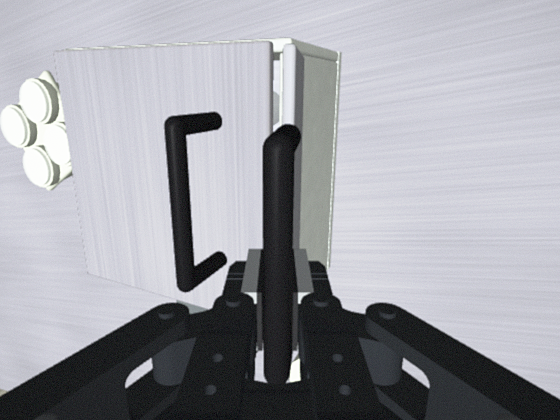

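The offset is constant in the tool frame, and the bar sits 37 mm behind the reported TCP, gripped at a 10 mm gap. I'll plan the arc from that grip point.

```bash
cat >> h.py <<'E'
def tgtp(point,phi,p): # tool point p (m, tool frame) at world point
    R=rot(phi); return point-R@p,R
E
python3 - <<'E'
from h import *
from plant import env
st=env.state(); R=Rn.from_quat(st["tool_rot"]).as_matrix(); p=R.T@(bar-st["tool_pos"])
v=bar-fh; th0=np.arctan2(v@oy,v[2]); print(th0,np.hypot(v@oy,v[2]))
for i in range(1,17):
    f=i/16; th=th0+f*(1.571-th0); phi=25+f*32
    print(i,round(th,3),round(phi,1),row(st,*tgtp(flapbar(th),phi,p)))
E
```

```text
0.31481218742762174 0.10453754472187345
1 0.393 27.0 [ 0.68  0.03 -0.12  0.04 -2.03 -0.01]
2 0.472 29.0 [ 1.38  0.03 -0.13  0.04 -4.03 -0.01]
3 0.55 31.0 [ 2.07  0.03 -0.08  0.04 -6.03 -0.01]
4 0.629 33.0 [ 2.76  0.03  0.02  0.04 -8.03 -0.01]
5 0.707 35.0 [ 3.430e+00  3.000e-02  1.900e-01  4.000e-02 -1.003e+01 -1.000e-02]
6 0.786 37.0 [ 4.090e+00  3.000e-02  4.100e-01  4.000e-02 -1.203e+01 -1.000e-02]
7 0.864 39.0 [ 4.720e+00  3.000e-02  6.900e-01  4.000e-02 -1.403e+01 -1.000e-02]
8 0.943 41.0 [ 5.330e+00  3.000e-02  1.030e+00  4.000e-02 -1.603e+01 -1.000e-02]
9 1.021 43.0 [ 5.910e+00  3.000e-02  1.420e+00  4.000e-02 -1.803e+01 -1.000e-02]
10 1.1 45.0 [ 6.460e+00  3.000e-02  1.850e+00  4.000e-02 -2.003e+01 -1.000e-02]
11 1.178 47.0 [ 6.970e+00  3.000e-02  2.340e+00  4.000e-02 -2.203e+01 -2.000e-02]
12 1.257 49.0 [ 7.430e+00  3.000e-02  2.860e+00  4.000e-02 -2.403e+01 -2.000e-02]
13 1.335 51.0 [ 7.850e+00  3.000e-02  3.430e+00  4.000e-02 -2.603e+01 -2.000e-02]
14 1.414 53.0 [ 8.230e+00  3.000e-02  4.030e+00  4.000e-02 -2.803e+01 -2.000e-02]
15 1.492 55.0 [ 8.550e+00  3.000e-02  4.670e+00  4.000e-02 -3.003e+01 -2.000e-02]
16 1.571 57.0 [ 8.810e+00  3.000e-02  5.330e+00  4.000e-02 -3.203e+01 -2.000e-02]
```

Call:
apply_moves(
  commands=[
    [0.35,0,-0.1,0,-1,0,0.5],
    [0.7,0,-0.12,0,-2,0,0.5],
    [1.05,0,-0.13,0,-3,0,0.5],
    [1.4,0,-0.13,0,-4,0,0.5],
    [1.75,0,-0.1,0,-5,0,0.5],
    [2.1,0,-0.08,0,-6,0,0.5],
    [2.4,0,-0.03,0,-7,0,0.5],
    [2.75,0,0.02,0,-8,0,0.5],
    [3.1,0,0.1,0,-9,0,0.5],
    [3.4,0,0.2,0,-10,0,0.5],
    [3.75,0,0.3,0,-11,0,0.5],
    [4.1,0,0.4,0,-12,0,0.5],
    [4.7,0,0.7,0,-14,0,0.5],
    [4.7,0,0.7,0,-14,0,0.5],
  ],
  force=50,
)

```text
time_s: 6.52
tool_pos: [0.5658, 0.0283, 0.1441]
tool_rot: [0.723, 0.604, -0.256, 0.215]
ft_force: [1.2, 2.4, 4.7]
finger_gap: 0.0096
```

```bash
python3 look.py a7
python3 - <<'E'
from h import *
from plant import env
p=np.array([.9,-.9,-37.3])/1000
st=env.state();R=Rn.from_quat(st["tool_rot"]).as_matrix();g=st["tool_pos"]+R@p;v=g-fh
print("th",np.arctan2(v@oy,v[2]),np.hypot(v@oy,v[2]))
E
```

```text
6.5167 gap 0.0096 [0.56575725 0.02832277 0.14410556] [1.21223092 2.3906152  4.73882161] q [ 0.25  0.49  1.45 -0.61  1.53 -1.01]
th 0.8808485480455021 0.10608616126746881
```

View pics/a7_sd.png

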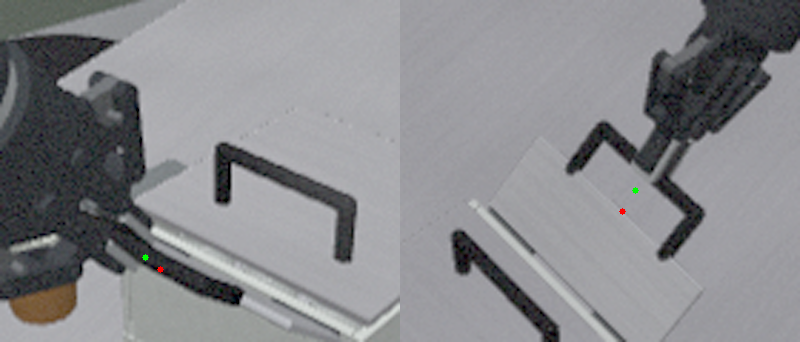

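The flap is at about 0.88 rad and the bar is still held (gap 9.6 mm, 5 N). Before continuing I'll check clearance to the jar and compute the rest of the arc.

Run:
```python
from h import *
from plant import env
w=load("wrist0"); j=plane(w,(449,242),.075); C=fh-.104*oy
print("jar",j,"own",(j-C)@ox,(j-C)@oy)
p=np.array([.9,-.9,-37.3])/1000
st=env.state();print("tool own",(st["tool_pos"]-C)@ox)
for th,phi in ((1.0,42),(1.1,45),(1.2,48),(1.3,51),(1.4,54),(1.5,57),(1.571,59),(1.6,60)):
    print(th,row(st,*tgtp(flapbar(th),phi,p)))
```

```text
jar [ 0.72155813 -0.05323416  0.075     ] own 0.16912782761874467 0.10958845631381897
tool own 0.0011327103325942643
1.0 [ 0.98 -0.02  0.42  0.18 -3.16  0.05]
1.1 [ 1.76 -0.02  0.78  0.18 -6.16  0.04]
1.2 [ 2.51 -0.02  1.23  0.18 -9.16  0.04]
1.3 [  3.2   -0.03   1.76   0.18 -12.16   0.03]
1.4 [  3.83  -0.03   2.36   0.18 -15.16   0.03]
1.5 [  4.4   -0.03   3.03   0.19 -18.16   0.02]
1.571 [ 4.760e+00 -3.000e-02  3.550e+00  1.900e-01 -2.016e+01  2.000e-02]
1.6 [ 4.890e+00 -3.000e-02  3.760e+00  1.900e-01 -2.116e+01  2.000e-02]
```

Call:
apply_moves(
  commands=[
    [0.5,0,0.2,0,-1.5,0,0.5],
    [1.0,0,0.42,0,-3.2,0,0.5],
    [1.4,0,0.6,0,-4.6,0,0.5],
    [1.8,0,0.8,0,-6.2,0,0.5],
    [2.15,0,1.0,0,-7.7,0,0.5],
    [2.5,0,1.23,0,-9.2,0,0.5],
    [2.85,0,1.5,0,-10.7,0,0.5],
    [3.2,0,1.76,0,-12.2,0,0.5],
    [3.5,0,2.05,0,-13.7,0,0.5],
    [3.8,0,2.35,0,-15.2,0,0.5],
    [4.1,0,2.7,0,-16.7,0,0.5],
    [4.4,0,3.0,0,-18.2,0,0.5],
    [4.6,0,3.3,0,-19.2,0,0.5],
    [4.75,0,3.55,0,-20.2,0,0.5],
    [4.75,0,3.55,0,-20.2,0,0.5],
    [4.75,0,3.55,0,-20.2,0,0.5],
  ],
)

```text
time_s: 8.0
tool_pos: [0.5686, 0.0422, 0.0856]
tool_rot: [0.668, 0.558, -0.377, 0.317]
ft_force: [4.5, 5.7, 0.8]
finger_gap: 0.0095
```

```bash
python3 look.py a8
python3 - <<'E'
from h import *
from plant import env
p=np.array([.9,-.9,-37.3])/1000
st=env.state();R=Rn.from_quat(st["tool_rot"]).as_matrix();g=st["tool_pos"]+R@p;v=g-fh
print("th",np.arctan2(v@oy,v[2]),np.hypot(v@oy,v[2]),g)
c=load("a8_scene"); cv2.imwrite("pics/a8s.png",cv2.resize(c["frame"][90:240,200:400,::-1],None,fx=4,fy=4,interpolation=cv2.INTER_CUBIC))
c=load("a8_side"); cv2.imwrite("pics/a8d.png",cv2.resize(c["frame"][170:320,180:380,::-1],None,fx=4,fy=4,interpolation=cv2.INTER_CUBIC))
E
```

```text
8.0 gap 0.0095 [0.56861326 0.04220106 0.08558692] [4.48423982 5.65848779 0.84946462] q [ 0.37  0.79  1.33 -0.83  1.69 -0.82]
th 1.5800059721093158 0.10431611404832365 [0.57344161 0.0743225  0.1040393 ]
```

View pics/a8s.png

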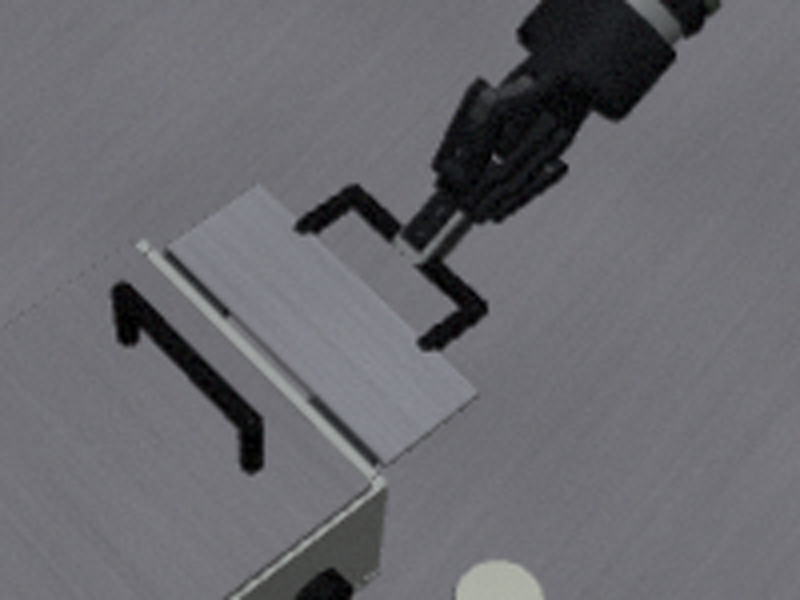

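View pics/a8d.png

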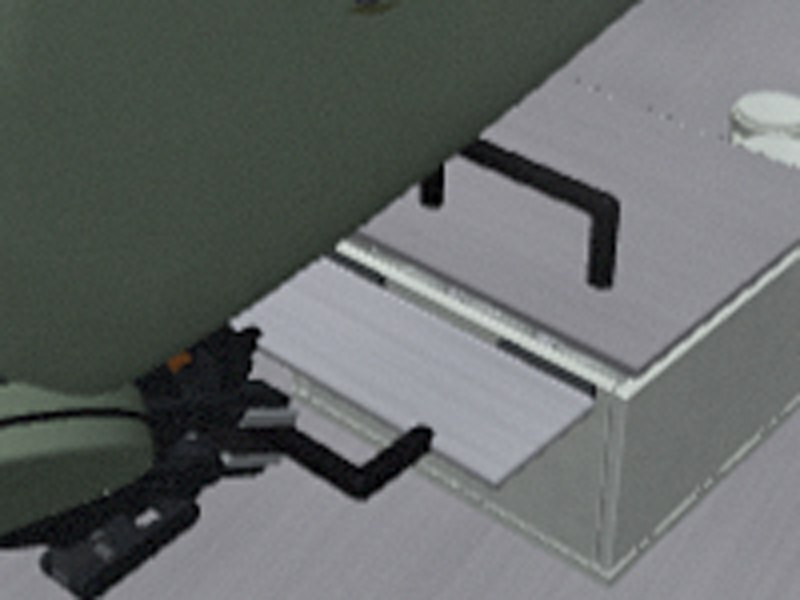

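The flap looks level, and kinematics give 1.58 rad. I'll release, back straight off along the tool axis, then lift clear and verify.

Call:
apply_moves(
  commands=[
    [0,0,0,0,0,0,1.5],
    [0,0,0,0,0,0,2.5],
    [0,0,0,0,0,0,3.2],
    [0,0,0,0,0,0,3.2],
    [0,0,0,0,0,0,3.2],
    [0,0,-1.5,0,0,0,3.2],
    [0,0,-3,0,0,0,3.2],
    [0,0,-5,0,0,0,3.2],
    [0,0,-7,0,0,0,3.2],
    [0,0,-9,0,0,0,3.2],
    [0,0,-12,0,0,0,4],
    [0,0,-14,0,0,0,5],
    [0,0,-14,0,7,0,5],
    [0,0,-14,0,14,0,5],
    [-2,0,-16,0,21,0,5],
    [-4,0,-18,0,28,0,5],
    [-6,0,-20,0,35,0,5],
    [-6,0,-20,0,35,0,5],
    [-6,0,-20,0,35,0,5],
  ],
)

```text
time_s: 9.73
tool_pos: [0.595, 0.179, 0.2476]
tool_rot: [0.753, 0.625, -0.156, 0.136]
ft_force: [0.0, 0.1, -1.1]
finger_gap: 0.0501
```

```bash
python3 look.py a9
python3 - <<'E'
from h import *
c=load("a9_scene"); cv2.imwrite("pics/a9s.png",cv2.resize(c["frame"][90:240,180:380,::-1],None,fx=4,fy=4,interpolation=cv2.INTER_CUBIC))
c=load("a9_side"); cv2.imwrite("pics/a9d.png",cv2.resize(c["frame"][170:320,180:380,::-1],None,fx=4,fy=4,interpolation=cv2.INTER_CUBIC))
c=load("a9_wrist"); cv2.imwrite("pics/a9w.png",c["frame"][:,:,::-1])
E
```

```text
9.7333 gap 0.0501 [0.594952   0.17903463 0.24760473] [ 0.00145497  0.07014926 -1.10656184] q [ 0.35  0.45  1.19 -0.36  1.71 -1.05]
```

View pics/a9s.png

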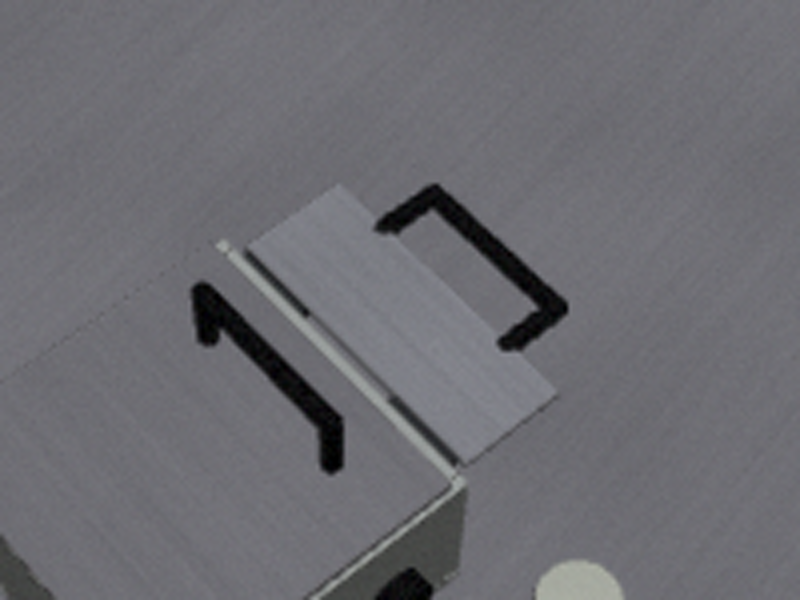

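View pics/a9d.png

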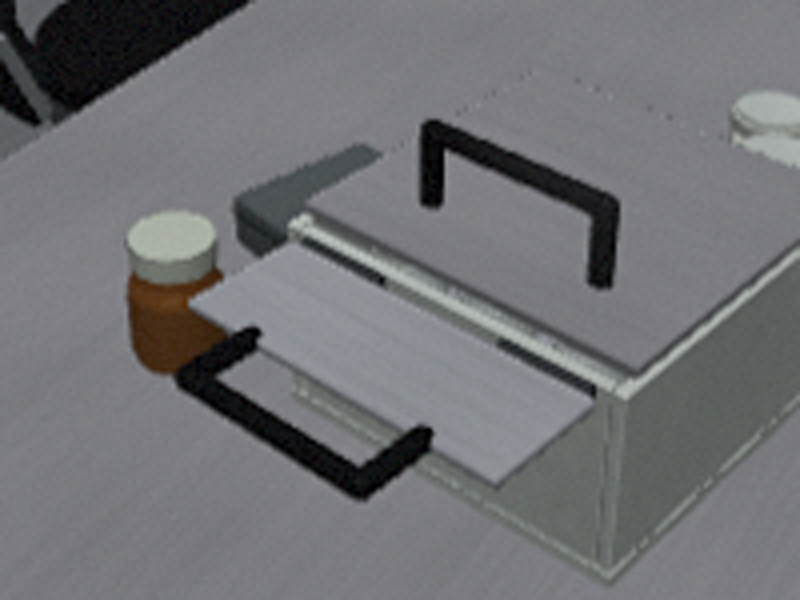

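View pics/a9w.png

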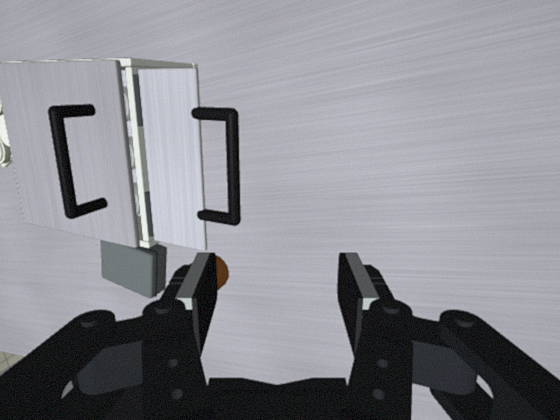

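Run:
```python
from h import *
s,d,w=load("a9_scene"),load("a9_side"),load("a9_wrist")
P=[]
for o in (((s,(320,167)),(d,(227,264)),(w,(236,218))),((s,(289.25,137.5)),(d,(270,290.5)),(w,(236,114)))):
    X,r=tri(*o[:2]);Y,r2=tri(*o);print(np.round(X,4),r,np.round(Y,4),r2);P.append(X)
m=(P[0]+P[1])/2;v=m-fh;print(m,"th",np.arctan2(v@oy,v[2]),np.hypot(v@oy,v[2]))
# plate outer corners
for a,b in (((180+555/4,90+393/4),(180+190/4,170+303/4)),((180+340/4,90+185/4),(180+497/4,170+485/4)),((180+460/4,90+465/4),(180+300/4,170+245/4)),((180+247/4,90+250/4),(180+595/4,170+400/4))):
    X,r=tri((s,a),(d,b));print("plate",np.round(X,4),r)
```

```text
[0.6233 0.0663 0.1049] [np.float64(2.0), np.float64(2.0)] [0.6223 0.067  0.1042] [np.float64(2.6), np.float64(1.9), np.float64(1.8)]
[0.5243 0.0865 0.1071] [np.float64(2.0), np.float64(2.0)] [0.524  0.0879 0.1059] [np.float64(1.5), np.float64(3.0), np.float64(2.1)]
[0.57381015 0.07641704 0.10599916] th 1.5614093672655798 0.10644302990980621
plate [0.6535 0.0223 0.1045] [np.float64(0.3), np.float64(0.3)]
plate [0.4788 0.0573 0.1042] [np.float64(1.5), np.float64(1.5)]
plate [ 0.6389 -0.0437  0.1035] [np.float64(1.6), np.float64(1.6)]
plate [ 0.4673 -0.0094  0.1048] [np.float64(1.2), np.float64(1.2)]
```

The flap is level: 1.56 rad from the bar, and the plate corners are at z = 103.5–104.8 mm. Moving to the lid handle.

Run:
```python
from h import *
from plant import env
st=env.state()
p=np.array([0,0,-.044])
for z in (.12,.09): print(row(st,*tgtp(han+z*oz,0,p)), row(st,*tgtp(han+z*oz,5,p)))
```

```text
[-23.96   0.04  11.31  -0.15  24.29   0.07] [-24.32   0.04  11.45  -0.15  19.29   0.08]
[-22.72   0.05  14.04  -0.15  24.29   0.07] [-23.08   0.05  14.18  -0.15  19.29   0.08]
```

Call:
apply_moves(
  commands=[
    [-3,0,0,0,5,0,5],
    [-6,0,1,0,10,0,5],
    [-9,0,2,0,15,0,5],
    [-12,0,3.5,0,19,0,5],
    [-15,0,5,0,19.3,0,5],
    [-18,0,7,0,19.3,0,5],
    [-21,0,9,0,19.3,0,5],
    [-24,0,11,0,19.3,0,5],
    [-24.3,0,11.45,0,19.3,0,5],
    [-24.3,0,11.45,0,19.3,0,5],
    [-24.3,0,11.45,0,19.3,0,5],
  ],
)

```text
time_s: 10.8
tool_pos: [0.5433, -0.0842, 0.2339]
tool_rot: [0.768, 0.64, -0.034, 0.025]
ft_force: [1.1, 1.4, 0.6]
finger_gap: 0.0501
```

```bash
python3 look.py b1
python3 - <<'E'
from h import *
from plant import env
st=env.state(); p=np.array([0,0,-.044])
print(row(st,*tgtp(han+.0*oz,5,p)))
c=load("b1_wrist"); cv2.imwrite("pics/b1w.png",c["frame"][:,:,::-1])
print(proj(c,han+.05*ox),proj(c,han-.05*ox))
E
```

```text
10.8 gap 0.0501 [ 0.54334844 -0.08423553  0.23391373] [1.13812979 1.41705011 0.6200572 ] q [-0.26  0.13  1.55 -0.09  1.45 -1.64]
[ 0.85 -0.03 12.02 -0.04 -0.12  0.15]
[288.26046176 261.91931466] [289.71567571 123.83761506]
```

View pics/b1w.png

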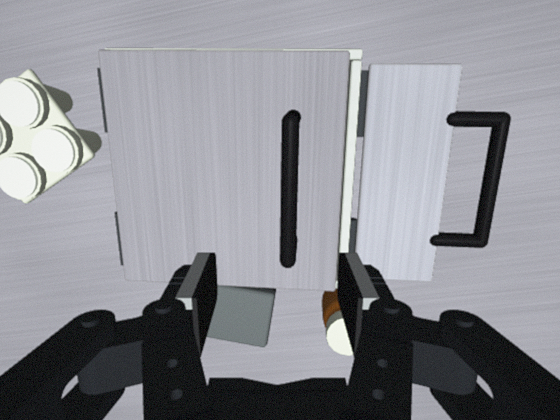

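View pics/b1_sd.png

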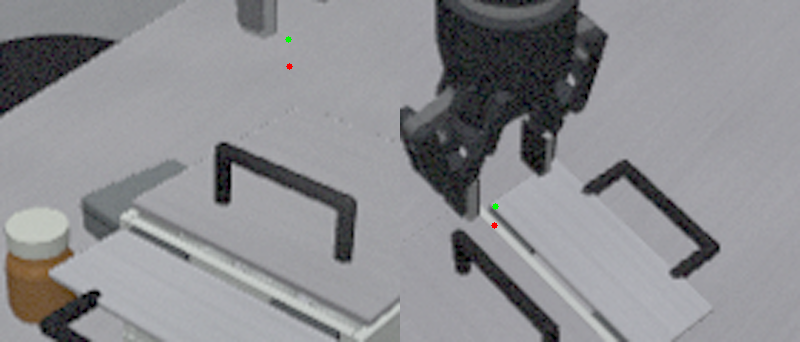

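The handle (column 290, rows 112–265) matches the prediction. I'll descend, centring by 0.85 cm, and close.

Call:
apply_moves(
  commands=[
    [0.85,0,2.5,0,0,0,5],
    [0.85,0,5,0,0,0,5],
    [0.85,0,7.5,0,0,0,4.5],
    [0.85,0,9.5,0,0,0,4],
    [0.85,0,10.5,0,0,0,4],
    [0.85,0,11.3,0,0,0,4],
    [0.85,0,11.8,0,0,0,4],
    [0.85,0,11.8,0,0,0,4],
    [0.85,0,11.8,0,0,0,3],
    [0.85,0,11.8,0,0,0,2],
    [0.85,0,11.8,0,0,0,1],
    [0.85,0,11.8,0,0,0,0.5],
    [0.85,0,11.8,0,0,0,0.5],
    [0.85,0,11.8,0,0,0,0.5],
    [0.85,0,11.8,0,0,0,0.5],
  ],
  force=60,
)

```text
time_s: 12.2
tool_pos: [0.5453, -0.0854, 0.1193]
tool_rot: [0.768, 0.639, -0.031, 0.028]
ft_force: [1.1, 5.0, 2.5]
finger_gap: 0.0095
```

```bash
python3 look.py b2
python3 - <<'E'
from h import *
from plant import env
st=env.state(); R=Rn.from_quat(st["tool_rot"]).as_matrix(); p=R.T@(han-st["tool_pos"]); print("p",p*1000)
def H(a): return lh+ (.15*np.cos(a)-.048*np.sin(a))*oy+(.15*np.sin(a)+.048*np.cos(a))*oz
for i in range(1,10):
    a=np.deg2rad(5*i); print(5*i,row(st,*tgtp(H(a),5-5*i,p)))
E
```

```text
12.2 gap 0.0095 [ 0.54527357 -0.08539194  0.11925316] [1.09320279 5.04006514 2.52336023] q [-0.26  0.24  1.68 -0.09  1.22 -1.62]
p [  0.56157446  -1.46915951 -39.95533822]
5 [-0.25 -0.01 -1.25  0.18  4.74 -0.02]
10 [-0.59 -0.   -2.48  0.18  9.74 -0.01]
15 [-1.04 -0.   -3.68  0.18 14.74 -0.  ]
20 [-1.58  0.   -4.83  0.18 19.74  0.  ]
25 [-2.230e+00  1.000e-02 -5.930e+00  1.800e-01  2.474e+01  1.000e-02]
30 [-2.970e+00  1.000e-02 -6.970e+00  1.800e-01  2.974e+01  2.000e-02]
35 [-3.800e+00  1.000e-02 -7.940e+00  1.800e-01  3.474e+01  3.000e-02]
40 [-4.710e+00  2.000e-02 -8.830e+00  1.800e-01  3.974e+01  3.000e-02]
45 [-5.690e+00  2.000e-02 -9.640e+00  1.800e-01  4.474e+01  4.000e-02]
```

View pics/b2_sd.png

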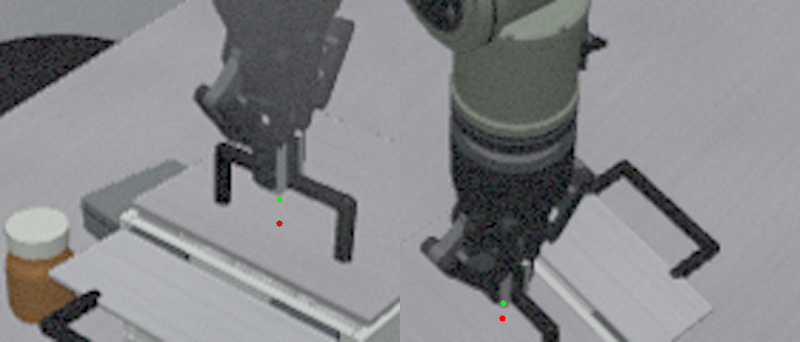

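View pics/b2_w.png

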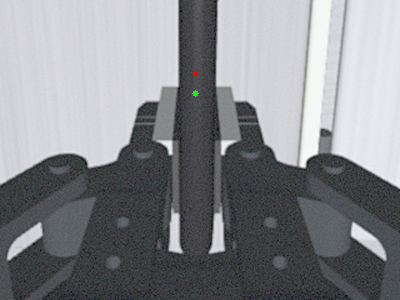

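Handle gripped (gap 9.5 mm). Lifting along the arc, first to 20°.

Call:
apply_moves(
  commands=[
    [-0.12,0,-0.6,0,2.4,0,0.5],
    [-0.25,0,-1.25,0,4.7,0,0.5],
    [-0.42,0,-1.85,0,7.2,0,0.5],
    [-0.6,0,-2.5,0,9.7,0,0.5],
    [-0.8,0,-3.1,0,12.2,0,0.5],
    [-1.04,0,-3.7,0,14.7,0,0.5],
    [-1.3,0,-4.25,0,17.2,0,0.5],
    [-1.6,0,-4.85,0,19.7,0,0.5],
    [-1.6,0,-4.85,0,19.7,0,0.5],
  ],
  force=70,
)

```text
time_s: 13.1
tool_pos: [0.5428, -0.0976, 0.1699]
tool_rot: [0.762, 0.634, 0.102, -0.084]
ft_force: [0.8, 7.1, 4.9]
finger_gap: 0.0089
```

```bash
python3 look.py b3
python3 - <<'E'
from h import *
from plant import env
st=env.state(); R=Rn.from_quat(st["tool_rot"]).as_matrix(); p=np.array([.56,-1.47,-39.96])/1000
g=st["tool_pos"]+R@p-lh; print("a",np.rad2deg(np.arctan2(g[2],g@oy)-np.arctan2(.048,.15)),np.hypot(g[2],g@oy),np.hypot(.15,.048))
def H(a): return lh+ (.15*np.cos(a)-.048*np.sin(a))*oy+(.15*np.sin(a)+.048*np.cos(a))*oz
for d in (25,30,35,40,45):
    print(d,row(st,*tgtp(H(np.deg2rad(d)),5-d,p)))
E
```

```text
13.1 gap 0.0089 [ 0.54278328 -0.09762798  0.16990688] [0.75008446 7.09118376 4.87931099] q [-0.5   0.21  1.63  0.26  1.39 -1.94]
a 20.15712863378621 0.15763185561431775 0.15749285698088025
25 [-0.23  0.02 -1.21  0.15  5.    0.01]
30 [-0.58  0.02 -2.44  0.15 10.    0.02]
35 [-1.03  0.02 -3.63  0.15 15.    0.03]
40 [-1.58  0.03 -4.78  0.15 20.    0.03]
45 [-2.24  0.03 -5.87  0.15 25.    0.04]
```

View pics/b3_sd.png

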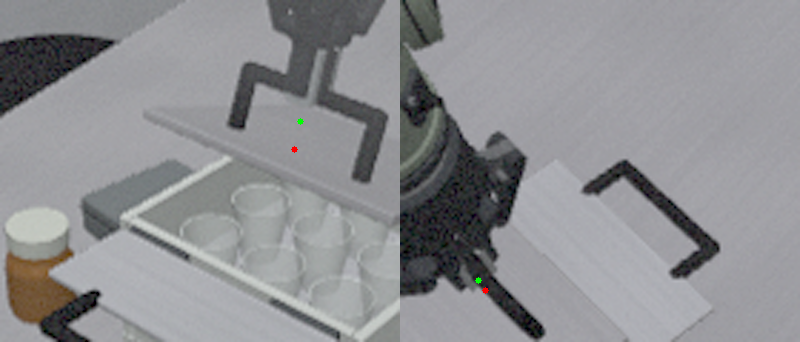

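Call:
apply_moves(
  commands=[
    [-0.1,0,-0.6,0,2.5,0,0.5],
    [-0.23,0,-1.2,0,5,0,0.5],
    [-0.4,0,-1.8,0,7.5,0,0.5],
    [-0.58,0,-2.45,0,10,0,0.5],
    [-0.8,0,-3.05,0,12.5,0,0.5],
    [-1.03,0,-3.65,0,15,0,0.5],
    [-1.3,0,-4.2,0,17.5,0,0.5],
    [-1.58,0,-4.8,0,20,0,0.5],
    [-1.9,0,-5.3,0,22.5,0,0.5],
    [-2.24,0,-5.87,0,25,0,0.5],
    [-2.24,0,-5.87,0,25,0,0.5],
    [-2.24,0,-5.87,0,25,0,0.5],
    [-2.24,0,-5.87,0,25,0,0.5],
  ],
)

```text
time_s: 14.33
tool_pos: [0.5357, -0.1338, 0.2207]
tool_rot: [0.722, 0.602, 0.263, -0.218]
ft_force: [0.3, 4.2, 4.7]
finger_gap: 0.0088
```

```bash
python3 look.py b4
python3 - <<'E'
from h import *
from plant import env
st=env.state(); R=Rn.from_quat(st["tool_rot"]).as_matrix(); p=np.array([.56,-1.47,-39.96])/1000
g=st["tool_pos"]+R@p-lh; print("a",np.rad2deg(np.arctan2(g[2],g@oy)-np.arctan2(.048,.15)),np.hypot(g[2],g@oy))
c=load("b4_side"); cv2.imwrite("pics/b4d.png",cv2.resize(c["frame"][100:300,180:430,::-1],None,fx=3.2,fy=3,interpolation=cv2.INTER_CUBIC))
c=load("b4_scene"); cv2.imwrite("pics/b4s.png",cv2.resize(c["frame"][100:320,90:390,::-1],None,fx=2.6,fy=2.6,interpolation=cv2.INTER_CUBIC))
E
```

```text
14.3333 gap 0.0088 [ 0.53565808 -0.13375405  0.22065777] [0.2928272  4.21725048 4.6647021 ] q [-0.76  0.33  1.52  0.57  1.7  -2.2 ]
a 45.20593479693949 0.15784177817953682
```

View pics/b4d.png

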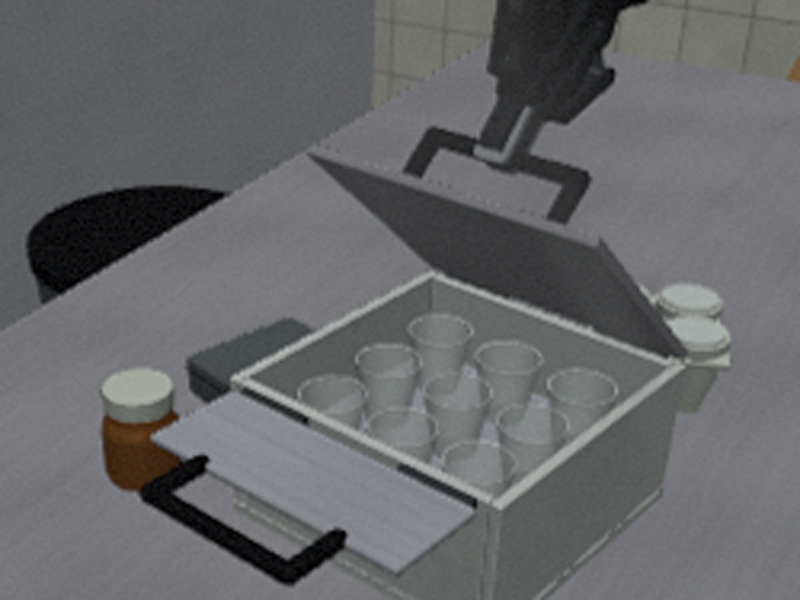

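View pics/b4s.png

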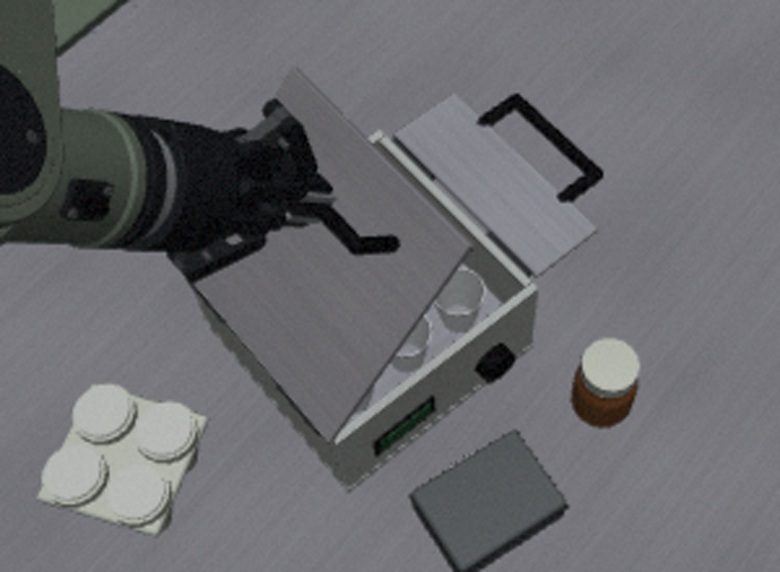

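View pics/b4_w.png

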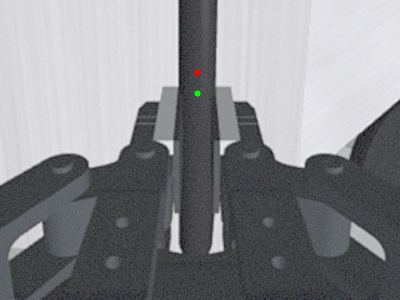

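The lid is up, with the cups visible and the handle gripped. I'll check the lid angle independently from its free-edge corners: side (277,151) and (368,180), scene (271,194) and (204,126).

Run:
```python
from h import *
from plant import env
s,d=load("b4_scene"),load("b4_side")
for a,b in (((270.8,194.2),(276.9,150.7)),((204.2,126.2),(368.1,180))):
    X,r=tri((s,a),(d,b)); v=X-lh; R=np.hypot(v@oy,v[2]); al=np.arctan2(v[2],v@oy); print(np.round(X,4),r,"r",R,"deg",np.rad2deg(al),"along",v@ox,"if top edge", np.rad2deg(al-np.arctan2(.008,.19)))
# handle +x corner: scene (360,243), side (437,133)
X,r=tri((s,(90+360/2.6,100+243/2.6)),(d,(180+437/3.2,100+133/3)));v=X-lh
print(np.round(X,4),r,np.hypot(v@oy,v[2]),np.rad2deg(np.arctan2(v[2],v@oy)-np.arctan2(.048,.15)))
# bystanders moved?
s0,w0=load("scene0"),load("side0")
for nm,A,B in (("scene",s0,s),("side",w0,d)):
    df=np.abs(A["frame"].astype(int)-B["frame"].astype(int)).max(2)>45
    print(nm,[ (k,int(df[r0:r1,c0:c1].sum())) for k,(r0,r1,c0,c1) in (dict(cups=(240,310,95,175),box=(262,325,245,310),jar=(228,268,308,340)) if nm=="scene" else dict(jar=(220,265,208,240))).items()])
```

```text
[ 0.6332 -0.1169  0.2451] [np.float64(0.7), np.float64(0.7)] r 0.18746818308801871 deg 45.65782698128176 along 0.09372289953334856 if top edge 43.24679723467053
[ 0.4433 -0.0809  0.2482] [np.float64(2.3), np.float64(2.3)] r 0.1904253395565443 deg 46.080821509208526 along -0.09954986189669074 if top edge 43.6697917625973
[ 0.5767 -0.1652  0.2527] [np.float64(2.4), np.float64(2.4)] 0.1595726880866718 44.89519823655485
scene [('cups', 0), ('box', 0), ('jar', 0)]
side [('jar', 163)]
```

The lid is at 45° within about a degree by grip, handle and edges. The cups, box and jar are unchanged in the scene view. I'll hold a few rows to confirm nothing drifts, then hand in.

Call:
apply_moves(
  commands=[
    [0,0,0,0,0,0,0.5],
    [0,0,0,0,0,0,0.5],
    [0,0,0,0,0,0,0.5],
    [0,0,0,0,0,0,0.5],
    [0,0,0,0,0,0,0.5],
    [0,0,0,0,0,0,0.5],
  ],
)

```text
time_s: 14.98
tool_pos: [0.5357, -0.1335, 0.2205]
tool_rot: [0.722, 0.602, 0.263, -0.218]
ft_force: [0.8, 4.1, 5.1]
finger_gap: 0.0088
```

Run:
```python
from plant import env
import numpy as np
st=env.state(); print(st["time_s"],st["tool_pos"],st["finger_gap"],st["ft_force"],np.abs(st["joint_velocities"]).max())
print(env.job_done())
```

```text
14.9833 [ 0.53568977 -0.13349861  0.22052904] 0.008829006588920062 [0.76521561 4.13510531 5.08550993] 0.0019399544994352239
the job is handed in; nothing more can be done
None
```

I folded the flap out to level and let it go, then lifted the lid by its handle to 45°. I handed the job in at 15.0 s with the gripper still holding the lid.

- **Flap:** after I released it, two camera views put it at about 1.56 rad (level is 1.571). Its plate corners stood 103.5–104.8 mm above the bench, against 105 mm for the hinge.
- **Lid:** the grip position gives 45.2° and the handle corner 44.9°. The lid's free-edge corners give 43.2–46.1°, depending on whether the top or bottom edge is the one seen. The lid stayed still over the last 0.6 s, with about 6.6 N at the wrist.
- **Other things on the bench:** the cups, slide box and jar show no change in the scene view. The side view did differ around the jar (163 pixels). I put that down to the lowered flap now overlapping it there, but did not check further.

**Disagreements:**
- **Fingertip position:** the fingertips were about 20–27 mm behind the reported tool point. My first grasp therefore closed just above the flap bar without touching it. I opened, moved 2 cm further in and worked from the measured grip point after that.
- **Finger opening:** it read 9–10 mm on the 12 mm bars, although the pictures showed the bars held.

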